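# Hang the pail and raise the telescoping stand

### The arm

A 7-joint arm with a two-finger parallel gripper is mounted at the origin on a cart in front of the work surface, level with it; the furniture and walls round the work are solid. World frame = base frame: x ahead of the robot, y to its left, z up, the work surface at z = 0. Lengths are in m, angles in rad, forces in N, time in s.
With the tool pointing down it reaches from about 0.425 to 0.925 m from the base axis. Payload 6.8 kg.
Tool frame: the origin (TCP) lies at the very end of the fingers, on their centre line; the grasp point (between the pads) lies 19 mm behind it; z points along the fingers, y is the line along which they close (so a half turn about z gives the same grasp; the last joint's range is limited). The gripper opens to 85 mm and grips with 20 to 120 N. Pads are 22 mm wide; open, the fingers measure 114 mm over their backs; the gripper's body (76 mm by 85 mm) begins 54 mm behind the grasp point. The pads swing forward as they close: fully open they stand 13 mm farther back than shut.
Start: joints at [-1.443, 0.477, 0.022, 1.555, -0.011, 1.109, -0.083], TCP at [0.158, 0.656, 0.231] pointing down, gripper open.
Joint ranges: [-2.96, 2.96], [-0.34, 2.1], [-1.41, 1.46], [0.24, 2.44], [-1.37, 4.51], [0.17, 1.92], [-2.96, 2.96]. Speed limits (rad/s): [2.39, 2.39, 3.14, 3.14, 3.14, 3.14, 3.14].

### API

Orientations are given as a unit quaternion [w, x, y, z].
In Python, from station import bot gives the robot as it stands. The module is installed in compiled form; this text tells all that it offers.
- The arm moves only by the shell command python3 -m jog 'ROWS' [OPENING] [FORCE]. ROWS is JSON, a list of rows, each a list of 4 numbers: the shift along the tool's x, y, z in cm, then the turn about the tool's z in rad. In form: [[x, y, z, spin], ...]. A call has 1 to 20 rows; each row is the pose to reach, as a shift and turn from the pose commanded when the call began, along the tool's axes at that moment; what a row does not reach only later rows make up. A row lasts 1/12 s, in which the tool goes at most 41.7 mm and 7.16 degrees, less where a joint would pass 70% of its speed; a pose out of reach is approached as far as the arm can. A call with a gripper value outside its range is refused whole. OPENING is the closure, from -1 (fully open) to 1 (shut), set as the call begins (- or left out, the last holds). The fingers move at their own pace and stop on an object; FORCE is the grip in N (left out, the last holds). Time passes only in rows, so rows that repeat a pose let the fingers close. It gives the time, the measured TCP pose, the force, the opening and the grip force at its end, in the units of the state.
- bot.get_obs(): the state, without advancing time (a new reading comes with each control period).
- bot.read_camera(name): name is "side" or "top" or "wrist"; returns a dict with "pixels" (400x640x3 uint8, red, green, blue), "depth" (400x640 float32, m along the optical axis (not along the pixel's ray), 0 where there is no reading), "fovy" (degrees; the focal length in pixels is half the picture's height over the tangent of half this angle, whatever the lens; pixels are square), "cx", "cy" (the principal point, pixels), "pose" (4x4, takes a point from camera to world coordinates). Camera axes: x right, y down, z forward; pixel columns grow to the right and rows downward; lengths in m; the calibration is good to about 2 mm. A picture is of the moment at which its call begins.
- bot.hand_in(): hands the job in; it is judged then, once.
The state is a dict: "t": time; "q": joint angles; "joint_vel": joint speeds; "joint_torque": joint torques, N m; "eef_pos": TCP position; "tool_rot": TCP orientation; "contact_force": force on the tool from outside, world axes, zero at the start; "torque": the same for the moment, N m; "gripper_width": opening from 0.0 (shut) to 1.0 (fully open); "grasp_force": force on a finger pad.
Only numpy, scipy, OpenCV 4.12 (cv2) and the standard library are available. Lean on these libraries where they do the work, as an engineer would, in place of code of your own. Each camera call takes 0.05 s, during which the arm holds its last target. There are 200 camera calls.

### The job

Hang the small steel pail by its arch handle on the hook of the telescoping stand and let it go. Then squeeze the release paddle in the stand's head, pull the mast up past its first stop to its second, topmost stop, and finish while still holding it up there with the paddle squeezed in, the pail hanging freely from the hook (I will fit the locking pin while you hold). Leave the other things on the worktop alone.

Things in the scene. Friction and masses are not known exactly. Their poses are not given: they have to be found in the camera images.
- stand: Telescoping stand, fixed: round dark steel foot 120 mm across, upright square steel sleeve 26 mm wide, 112 mm high, black collar (32 mm square) at its mouth. Origin: centre of the foot's underside; z up; the hook points to its -x (roughly towards the robot), the release paddle is on its +y side. Three dark dots on the sleeve's +y face are the pin holes, 38 mm apart.
- mast (a joint): Mast pulled out of the sleeve, m: 0 down (start), 0.038 first stop, 0.076 second stop (the end). Carries the hook and a black head on top (34 mm in x, 36 in y, 42 high; top 183 mm up when down). A spring pin locks it at each stop unless the paddle is in; let go in between, it may sink, and snaps into the next hole it meets. About 0.4 kg with the pail, 1.5 N friction.
- release (a joint): Release paddle pressed in (towards the stand's -y), m: 0 out, 0.007 fully in; pin free from about 0.005. Spring, 2 N to start, 6 N fully in. Grey block 19 mm in x, 26 mm high, 10 mm proud of the head's +y face when out, 3 mm when in. Pinching the head across y (46 mm over the paddle when out, 39 when in) presses it; keep it pinched to pass the first stop.
- head_grip (a point): Point in the mast's head at the height of the paddle's middle, centred between the head's -y face and the fully pressed paddle; moves with the mast; 162 mm up when down. The head's top is 21 mm above it, the hook bar's axis 32 mm below it. Axes as the stand.
- hook_seat (a point): Top of the hook's bar, 70 mm from the mast's axis; moves with the mast; 134 mm up when down. Round bar, 8 mm thick, level, along the stand's x; straight from 58 mm to +x of this point (black boss there) to 29 mm to -x. The upturned tip, 38 mm to -x (outside 42 mm), rises 12 mm above this point. Axes as the stand.
- pail: Small open steel pail, upright: 52 mm across at the foot, 70 mm at the rim, 52 mm high, 0.12 kg or so, with a rigid arch handle standing up over it. Origin: centre of its underside; z up, handle in its y-z plane. Starts standing on the cold glass hob, whose top is 7 mm above the worktop.
- pail_bar (a point): Middle of the straight top bar of the pail's handle: a round bar 8 mm thick along the pail's y, straight for 37 mm to either side, 110 mm above the pail's underside and 58 mm above its rim: the hook goes in through this gap, under the bar. Axes as the pail.
- salt: Glass salt shaker with grey cap, 44 mm across, 90 mm high, a bystander; origin under its centre.
- garlic: Garlic bulb, 56 mm, a bystander; origin under its centre.
- lemon: Lemon, 71 x 53 x 51 mm, a bystander; origin under its centre.
- spice: Small spice jar with a lid, 45 mm across, 106 mm high, a bystander; origin under its centre.
- mill: Wooden pepper mill, 58 mm across, 170 mm high, a bystander behind the stand; origin under its centre.
Not all that is in view belongs to the job. Leave any red look-alike of the pail alone.

How it is judged:
By the outcome, as a careful person would: the job done as asked, in the order asked, and still so for the second after the job is handed in, while the arm keeps its last pose, push and grip.
It also fails if it takes over 56 s, if anything falls off the work surface, if the arm or the gripper's body presses on something with over 40 N, if the wrist force passes 120 N, or if a joint passes its speed limit or range.

## Working session

There is one attempt and no reset: what is moved stays moved. The work goes in short steps, Python scripts to look and compute and a shell command to move; the robot and the scene stay as the last step left them, time stands still between calls to the robot, and variables do not carry over. Pictures are saved under pics/ and viewed, at most 12 in all, crops included, and the job is handed in when it is done.

```bash
mkdir -p pics
cat > h.py <<'E'
from station import bot
import numpy as np, cv2
def cam(n):
    r=bot.read_camera(n); np.savez('pics/'+n+'.npz',**{k:np.array(v) for k,v in r.items()}); return r
def load(n): return dict(np.load('pics/'+n+'.npz'))
def pt(r,u,v,d=None):
    f=200/np.tan(np.radians(float(r['fovy']))/2)
    d=float(r['depth'][int(v),int(u)]) if d is None else d
    p=np.array([(u-r['cx'])/f*d,(v-r['cy'])/f*d,d,1]); return (r['pose']@p)[:3]
def cloud(r):
    f=200/np.tan(np.radians(float(r['fovy']))/2); d=r['depth']
    v,u=np.mgrid[0:400,0:640]
    P=np.stack([(u-r['cx'])/f*d,(v-r['cy'])/f*d,d,np.ones_like(d)],-1)
    P=(P@np.array(r['pose']).T)[...,:3]; P[d==0]=np.nan; return P
def save(r,name,crop=None,s=1):
    im=r['pixels'][...,::-1]
    if crop: im=im[crop[1]:crop[3],crop[0]:crop[2]]
    cv2.imwrite('pics/'+name,cv2.resize(im,None,fx=s,fy=s,interpolation=cv2.INTER_CUBIC))
E
python3 - <<'E'
from h import *
o=bot.get_obs(); print({k:np.round(v,3) for k,v in o.items()})
for n in('top','side'):
    r=cam(n); save(r,n+'0.png'); print(n,r['fovy'],np.round(r['pose'],3).tolist())
E
```

```text
{'t': np.float64(0.0), 'q': array([-1.443,  0.478,  0.022,  1.556, -0.012,  1.109, -0.083]), 'joint_vel': array([ 0.001, -0.001, -0.   ,  0.001,  0.   ,  0.002,  0.   ]), 'joint_torque': array([ 0.0000e+00, -5.9645e+01,  1.6080e+00, -2.8120e+01,  1.2000e-02,
        1.0000e-02, -0.0000e+00]), 'eef_pos': array([0.158, 0.656, 0.23 ]), 'tool_rot': array([-0.   ,  0.118,  0.993, -0.001]), 'contact_force': array([ 0.906, -0.123,  0.432]), 'torque': array([-0.025,  0.016,  0.025]), 'grasp_force': np.float64(0.0), 'gripper_width': np.float64(1.0)}
top 53.549360080181835 [[0.0, -0.993, 0.122, 0.433], [-1.0, -0.001, -0.002, 0.094], [0.002, -0.122, -0.993, 1.205], [0.0, 0.0, 0.0, 1.0]]
side 45.89585900894082 [[-1.0, 0.013, -0.018, 0.607], [0.021, 0.453, -0.891, 1.215], [-0.003, -0.891, -0.453, 0.67], [0.0, 0.0, 0.0, 1.0]]
```

View pics/top0.png

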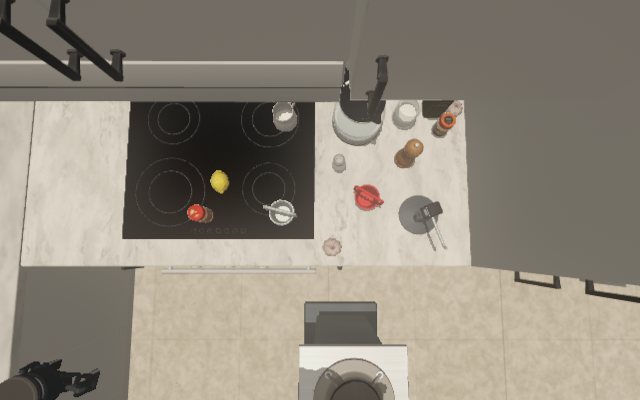

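View pics/side0.png

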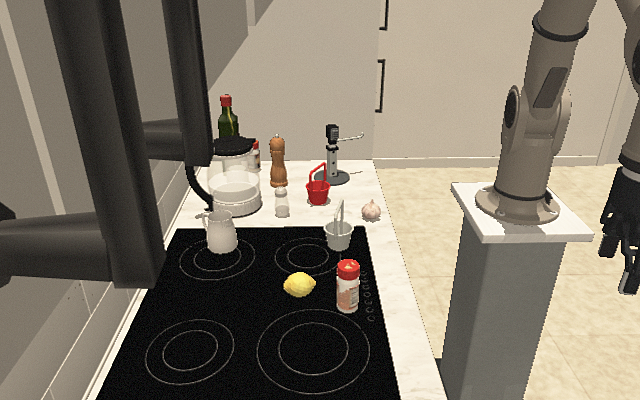

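Candidates in the top picture: steel pail at (281,212), red look-alike at (367,197), and a steel/white jug at (285,117). The steel one with an arch handle on the hob is (281,212). The stand is at (425,215), with its hook running towards (440,245).

Run:
```python
from h import *
t=load('top'); s=load('side')
a=t['pixels'][185:255,250:460]; 
b=s['pixels'][115:260,300:400]
im1=cv2.resize(a,(780,260),interpolation=cv2.INTER_CUBIC); im2=cv2.resize(b,(230,334),interpolation=cv2.INTER_CUBIC)
b1=cv2.resize(s['pixels'][190:255,310:370],(300,325),interpolation=cv2.INTER_CUBIC); 
b2=cv2.resize(s['pixels'][115:190,310:375],(282,325),interpolation=cv2.INTER_CUBIC)
c=np.zeros((590,780,3),np.uint8); c[:260]=im1; c[262:587,:300]=b1; c[262:587,310:592]=b2
cv2.imwrite('pics/crop.png',c[...,::-1])
for n,r,boxes in(('top',t,{'pail':(262,195,300,228),'stand':(395,190,450,252)}),('side',s,{'pail':(322,198,356,252),'stand':(310,120,368,186)})):
    P=cloud(r)
    for k,(x0,y0,x1,y1) in boxes.items():
        Q=P[y0:y1,x0:x1].reshape(-1,3); uv=np.stack(np.meshgrid(np.arange(x0,x1),np.arange(y0,y1)),-1).reshape(-1,2)
        for lo,hi in ((.015,.05),(.05,.064),(.064,.1),(.1,.112),(.112,.128),(.128,.15),(.15,.175),(.175,.2)):
            m=(Q[:,2]>lo)&(Q[:,2]<hi)
            if m.sum()>2:
                q=Q[m]; c=q[:,:2]-q[:,:2].mean(0); U,S,V=np.linalg.svd(c,full_matrices=False)
                print(n,k,lo,hi,m.sum(),'min',q.min(0).round(3),'max',q.max(0).round(3),'med',np.median(q,0).round(3),'ang',np.degrees(np.arctan2(V[0,1],V[0,0])).round(1),(S/np.sqrt(m.sum())).round(4))
```

```text
top pail 0.015 0.05 130 min [0.51  0.184 0.015] max [0.569 0.258 0.05 ] med [0.546 0.222 0.031] ang 147.6 [0.0206 0.0167]
top pail 0.05 0.064 147 min [0.503 0.177 0.05 ] max [0.576 0.252 0.064] med [0.541 0.216 0.059] ang 174.4 [0.0246 0.0232]
top pail 0.064 0.1 14 min [0.517 0.167 0.064] max [0.572 0.255 0.097] med [0.546 0.23  0.066] ang 74.7 [0.0352 0.0163]
top pail 0.112 0.128 97 min [0.525 0.167 0.114] max [0.552 0.256 0.126] med [0.538 0.211 0.121] ang 75.4 [0.0266 0.0023]
top stand 0.015 0.05 112 min [ 0.497 -0.238  0.015] max [ 0.579 -0.154  0.047] med [ 0.533 -0.187  0.017] ang -162.5 [0.0194 0.0153]
top stand 0.05 0.064 14 min [ 0.521 -0.191  0.052] max [ 0.544 -0.183  0.064] med [ 0.531 -0.187  0.059] ang -160.0 [0.0077 0.0007]
top stand 0.064 0.1 21 min [ 0.522 -0.191  0.067] max [ 0.544 -0.182  0.095] med [ 0.533 -0.186  0.083] ang -159.8 [0.0073 0.0006]
top stand 0.1 0.112 6 min [ 0.52  -0.189  0.106] max [ 0.542 -0.18   0.112] med [ 0.525 -0.186  0.109] ang -158.4 [0.0088 0.0004]
top stand 0.112 0.128 15 min [ 0.461 -0.224  0.113] max [ 0.547 -0.179  0.128] med [ 0.522
[... 1395 characters left out ...]
.536 -0.361  0.082] ang 73.9 [0.1105 0.055 ]
side stand 0.1 0.112 216 min [ 0.403 -0.372  0.1  ] max [0.606 0.003 0.112] med [ 0.529 -0.361  0.107] ang 72.6 [0.1249 0.0521]
side stand 0.112 0.128 277 min [ 0.404 -0.375  0.112] max [ 0.604 -0.004  0.128] med [ 0.525 -0.361  0.119] ang 72.0 [0.1183 0.0517]
side stand 0.128 0.15 423 min [ 0.404 -0.373  0.128] max [ 0.604 -0.177  0.15 ] med [ 0.506 -0.361  0.137] ang 90.4 [0.0723 0.0544]
side stand 0.15 0.175 97 min [ 0.517 -0.206  0.15 ] max [ 0.554 -0.167  0.175] med [ 0.536 -0.178  0.163] ang 149.1 [0.0129 0.0066]
side stand 0.175 0.2 71 min [ 0.517 -0.216  0.175] max [ 0.554 -0.168  0.187] med [ 0.536 -0.189  0.182] ang 132.9 [0.0118 0.009 ]
```

View pics/crop.png

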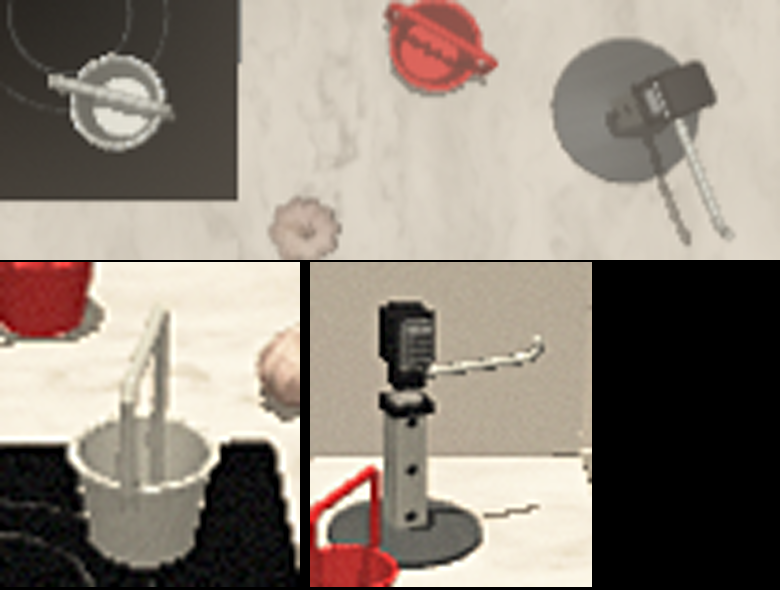

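The crop confirms the choice: steel pail with its arch handle (top 281,212) and the stand with hook, paddle on the +y side. Now a finer fit, plus the first shift.

```bash
cat >> h.py <<'E'
def go(x,y,z,yaw_y):
    "shift (cm, tool axes) and spin from the present pose to TCP x,y,z with tool y at world yaw (deg)"
    from scipy.spatial.transform import Rotation as R
    o=bot.get_obs(); w,a,b,c=o['tool_rot']; M=R.from_quat([a,b,c,w]).as_matrix()
    d=M.T@(np.array([x,y,z])-o['eef_pos'])*100
    cur=np.degrees(np.arctan2(M[1,1],M[0,1])); dy=(yaw_y-cur+180)%360-180
    print('t',round(float(o['t']),2),'pos',o['eef_pos'].round(4),'yaw',cur.round(1),'F',o['contact_force'].round(1),'w',round(float(o['gripper_width']),3),'gf',round(float(o['grasp_force']),1),'| rows',d.round(2),'spin',round(-np.radians(dy),3))
E
python3 - <<'E'
from h import *
t=load('top'); P=cloud(t).reshape(-1,3)
near=(np.hypot(P[:,0]-.51,P[:,1]+.2)<.13)
def rect(q): 
    r=cv2.minAreaRect((q[:,:2]*1000).astype(np.float32)); return np.round(r[0],1),np.round(r[1],1),round(r[2],1)
q=P[near&(P[:,2]>.179)&(P[:,2]<.188)]; print('headtop',len(q),rect(q),q.mean(0))
q=P[near&(P[:,2]>.13)&(P[:,2]<.138)&(P[:,0]<.512)]; c=q.mean(0); V=np.linalg.svd((q-c)[:,:2])[2][0]; print('hook',c,np.degrees(np.arctan2(V[1],V[0])))
q=P[near&(P[:,2]>.003)&(P[:,2]<.03)&(np.hypot(P[:,0]-.536,P[:,1]+.196)<.075)]; print('foot',np.percentile(q[:,2],[5,50,95]),cv2.minEnclosingCircle((q[q[:,2]>.005][:,:2]*1000).astype(np.float32)))
go(.533,.192,.24,-14.8)
E
```

```text
headtop 171 (array([ 536. , -196.9]), array([32.9, 37.6]), 20.3) [ 0.53632214 -0.19722123  0.1837076 ]
hook [ 0.47427428 -0.22097979  0.1343479 ] -159.18999406510054
foot [0.00366524 0.01027882 0.01604903] ((535.3817749023438, -195.9460906982422), 73.37028503417969)
t 0.1 pos [0.1576 0.6558 0.2304] yaw 76.5 F [ 0.4 -0.5 -0.1] w 0.998 gf 0.0 | rows [-47.34 -36.33  -0.89] spin 1.593
```

```bash
python3 -m jog '[[-1,-0.8,0,0.04],[-3,-2.3,0,0.1],[-6,-4.6,0,0.2],[-9,-6.9,0,0.3],[-12,-9.2,0,0.4],[-15,-11.5,0,0.5],[-18,-13.8,0,0.6],[-21,-16.1,0,0.7],[-24,-18.4,0,0.8],[-27,-20.7,0,0.9],[-30,-23,0,1.0],[-33,-25.3,0,1.1],[-36,-27.6,0,1.2],[-39,-29.9,0,1.3],[-42,-32.2,-0.5,1.4],[-44.5,-34.1,-0.9,1.5],[-46.3,-35.5,-0.9,1.56],[-47.3,-36.3,-0.9,1.593],[-47.34,-36.33,-0.89,1.593]]' -0.3 60
python3 - <<'E'
from h import *
go(.533,.192,.098,-14.8); r=cam('wrist'); save(r,'wrist1.png')
P=cloud(r).reshape(-1,3); P=P[np.isfinite(P[:,0])]
q=P[(P[:,2]>.114)&(P[:,2]<.128)&(np.hypot(P[:,0]-.538,P[:,1]-.213)<.06)]
c=cv2.minAreaRect((q[:,:2]*1000).astype(np.float32)); print(len(q),q.mean(0).round(4),c)
E
```

```text
t: 1.68
eef_pos: [0.5342, 0.1889, 0.2402]
tool_rot: [0.001, 0.794, 0.607, -0.0]
contact_force: [0.9, 0.9, 0.2]
gripper_width: 0.65
grasp_force: 0.0
t 1.68 pos [0.5342 0.1889 0.2402] yaw -15.2 F [0.9 0.9 0.2] w 0.65 gf 0.0 | rows [ 0.28 -0.21 14.22] spin -0.007
1007 [0.538  0.2138 0.1189] ((537.2135620117188, 211.13900756835938), (89.39054107666016, 7.945905685424805), 75.46882629394531)
```

View pics/wrist1.png

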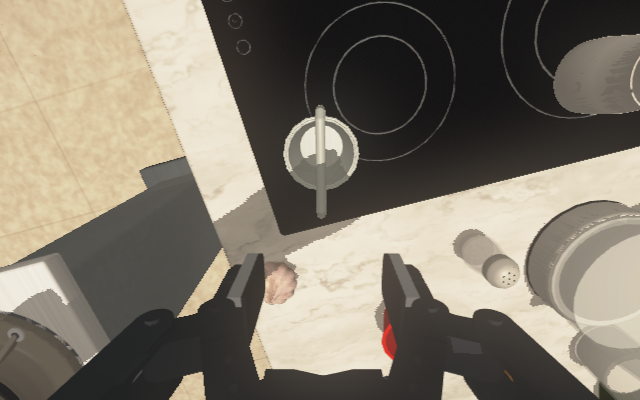

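The wrist view shows the bar vertical at column 320 (rows 107–215), agreeing with the top camera. Descend.

```bash
python3 -m jog '[[0,0,1,0],[0,0,3,0],[0,0,5.5,0],[0,0,8,0],[0,0,10.5,0],[0,0,12.5,0],[0,0,13.7,0],[0,0,14.2,0],[0,0,14.2,0],[0,0,14.2,0]]'
python3 - <<'E'
from h import *
go(.5322,.1907,.098,-14.6)
E
```

```text
t: 2.57
eef_pos: [0.5333, 0.1932, 0.0987]
tool_rot: [-0.0, 0.792, 0.611, 0.0]
contact_force: [0.5, 0.6, 0.1]
gripper_width: 0.649
grasp_force: 0.0
t 2.57 pos [0.5333 0.1932 0.0987] yaw -14.7 F [0.5 0.6 0.1] w 0.649 gf 0.0 | rows [-0.27 -0.04  0.07] spin -0.002
```

```bash
python3 -m jog '[[-0.2,0,0,0],[-0.25,-0.04,0.05,0],[-0.25,-0.04,0.05,0],[-0.25,-0.04,0.05,0],[-0.25,-0.04,0.05,0],[-0.25,-0.04,0.05,0],[-0.25,-0.04,0.05,0],[-0.25,-0.04,0.05,0]]' 1 60
python3 -m jog '[[0,0,-0.5,0],[0,0,-1.5,0],[0,0,-3,0],[0,0,-5,0],[0,0,-7.5,0],[0,0,-10,0],[0,0,-12.5,0],[0,0,-14.5,0],[0,0,-15,0],[0,0,-15,0]]'
python3 - <<'E'
from h import *
# bar offset 22 mm to pail +y of TCP; stand yaw 20.7
s=np.radians(20.7); ex=np.array([np.cos(s),np.sin(s)]); ey=np.array([-np.sin(s),np.cos(s)]); C=np.array([.536,-.197])
p=C-.165*ex-.022*ey; print(p); go(p[0],p[1],.248,20.7)
r=cam('side'); save(r,'side2.png',(270,60,430,260),3); P=cloud(r).reshape(-1,3)
q=P[(P[:,2]>.2)&(P[:,2]<.28)&(abs(P[:,0]-.54)<.06)&(abs(P[:,1]-.21)<.07)];print(np.nanmin(q,0),np.nanmax(q,0))
E
```

```text
t: 3.23
eef_pos: [0.5326, 0.1901, 0.0983]
tool_rot: [0.0, 0.792, 0.61, 0.001]
contact_force: [-1.4, -0.6, 6.1]
gripper_width: 0.066
grasp_force: 58.7
t: 4.07
eef_pos: [0.5328, 0.1905, 0.2493]
tool_rot: [0.0, 0.792, 0.61, 0.002]
contact_force: [0.3, 0.7, -2.3]
gripper_width: 0.068
grasp_force: 58.7
[ 0.38942818 -0.27590312]
t 4.07 pos [0.5328 0.1905 0.2493] yaw -14.8 F [ 0.3  0.7 -2.3] w 0.068 gf 58.7 | rows [-48.76  -1.97   0.  ] spin -0.619
[0.50071753 0.17025332 0.2000241 ] [0.57382143 0.25933208 0.27986031]
```

View pics/side2.png

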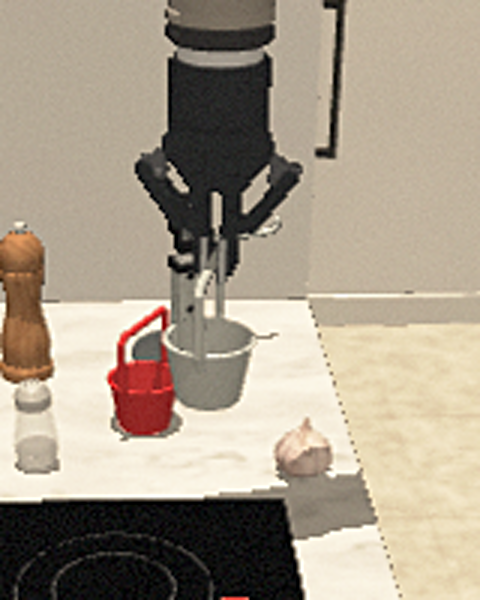

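Pail is held level on the right side of its bar and lifted clear (seen at 210,360). Carry over to in front of the hook.

```bash
python3 -m jog '[[-1,0,0,-0.02],[-2.5,-0.1,0,-0.05],[-5,-0.2,0,-0.08],[-8,-0.3,0,-0.12],[-11,-0.4,0,-0.16],[-14,-0.6,0,-0.2],[-17,-0.7,0,-0.24],[-20,-0.8,0,-0.28],[-23,-0.9,0,-0.32],[-26,-1,0,-0.36],[-29,-1.2,0,-0.4],[-32,-1.3,0,-0.44],[-35,-1.4,0,-0.48],[-38,-1.5,0,-0.52],[-41,-1.7,0,-0.56],[-44,-1.8,0,-0.59],[-46.5,-1.9,0,-0.61],[-48,-1.97,0,-0.619],[-48.76,-1.97,0,-0.619],[-48.76,-1.97,0,-0.619]]'
python3 - <<'E'
from h import *
s=np.radians(20.7); ex=np.array([np.cos(s),np.sin(s)]); ey=np.array([-np.sin(s),np.cos(s)]); C=np.array([.536,-.197])
p=C-.165*ex-.022*ey; go(p[0],p[1],.145,20.7)
for n in('top','wrist'):
    r=cam(n); P=cloud(r).reshape(-1,3)
    b=C-.165*ex
    q=P[(P[:,2]>.262)&(P[:,2]<.278)&(np.hypot(*(P[:,:2]-b).T)<.06)]
    L=(q[:,:2]-C)@np.stack([ex,ey],1)
    print(n,len(q),L.min(0).round(4),L.max(0).round(4)); 
    k=(P[:,2]>.19)&(P[:,2]<.225)&(np.hypot(*(P[:,:2]-b).T)<.06); L=(P[k][:,:2]-C)@np.stack([ex,ey],1); print('rim',k.sum(),L.min(0).round(4),L.max(0).round(4),P[k][:,2].max())
save(load('wrist'),'wrist2.png')
E
```

```text
t: 5.78
eef_pos: [0.3873, -0.2772, 0.2466]
tool_rot: [-0.001, 0.57, 0.822, -0.001]
contact_force: [-0.0, 0.5, -1.5]
gripper_width: 0.07
grasp_force: 58.6
t 5.78 pos [ 0.3873 -0.2772  0.2466] yaw 20.5 F [-0.   0.5 -1.5] w 0.07 gf 58.6 | rows [ 0.04  0.27 10.16] spin -0.004
top 118 [-0.1808 -0.0183] [-0.1493  0.0458]
rim 237 [-0.2034 -0.0353] [-0.1292  0.0463] 0.22315814984348004
wrist 4804 [-0.1832 -0.045 ] [-0.1501  0.0453]
rim 4685 [-0.2044 -0.0345] [-0.1298  0.0469] 0.22494582267129953
```

View pics/wrist2.png

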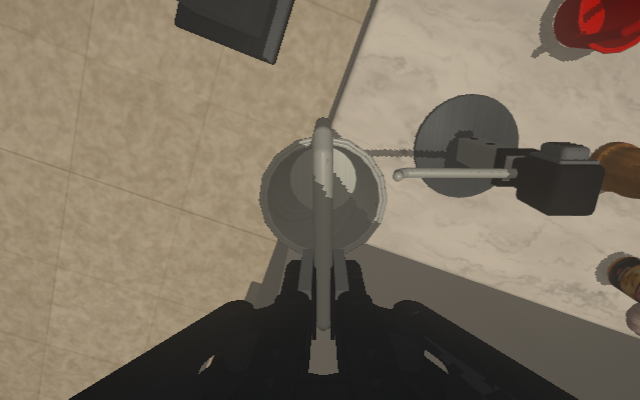

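The pail (320,190) is in front of the hook tip (398,175), axis aligned to the hook. Lower, check, then slide forward.

```bash
python3 -m jog '[[0,0.1,1,0],[0,0.2,3,0],[0,0.2,5.5,0],[0,0.2,8,0],[0,0.2,9.6,0],[0,0.2,10.3,0],[0,0.2,10.3,0],[0,0.2,10.3,0]]'
python3 - <<'E'
from h import *
s=np.radians(20.7); ex=np.array([np.cos(s),np.sin(s)]); ey=np.array([-np.sin(s),np.cos(s)]); C=np.array([.536,-.197])
p=C-.078*ex-.022*ey; go(p[0],p[1],.143,20.7)
r=cam('side'); P=cloud(r).reshape(-1,3); L=(P[:,:2]-C)@np.stack([ex,ey],1)
k=(L[:,0]>-.21)&(L[:,0]<-.12)&(abs(L[:,1])<.055)&(P[:,2]>.03)&(P[:,2]<.2)
for lo in np.arange(.03,.18,.01):
    m=k&(P[:,2]>lo)&(P[:,2]<lo+.01)
    if m.sum(): print(lo.round(2),m.sum(),L[m].min(0).round(3),L[m].max(0).round(3))
m=k&(L[:,1]>.02)&(L[:,1]<.035)&(P[:,2]>.11); print('bar z',P[m][:,2].max() if m.sum() else None)
save(r,'side3.png',(300,90,420,200),6)
E
```

```text
t: 6.55
eef_pos: [0.3908, -0.2752, 0.1447]
tool_rot: [-0.0, 0.568, 0.823, -0.0]
contact_force: [0.1, -0.4, -1.1]
gripper_width: 0.069
grasp_force: 58.6
t 6.55 pos [ 0.3908 -0.2752  0.1447] yaw 20.7 F [ 0.1 -0.4 -1.1] w 0.069 gf 58.6 | rows [-0.03  8.55  0.17] spin 0.001
0.05 20 [-0.186 -0.003] [-0.139  0.026]
0.06 43 [-0.182 -0.01 ] [-0.135  0.029]
0.07 44 [-0.185 -0.029] [-0.134  0.033]
0.08 65 [-0.193 -0.034] [-0.133  0.035]
0.09 94 [-0.195 -0.034] [-0.131  0.044]
0.1 93 [-0.199 -0.045] [-0.128  0.047]
0.11 18 [-0.168 -0.049] [-0.161  0.049]
0.12 11 [-0.169 -0.045] [-0.158  0.048]
0.13 12 [-0.168 -0.046] [-0.158  0.049]
0.14 15 [-0.169 -0.039] [-0.154  0.052]
0.15 31 [-0.181 -0.028] [-0.147  0.049]
0.16 55 [-0.18  -0.026] [-0.146  0.048]
0.17 32 [-0.183 -0.029] [-0.147 -0.005]
bar z 0.16787837553271423
```

View pics/side3.png

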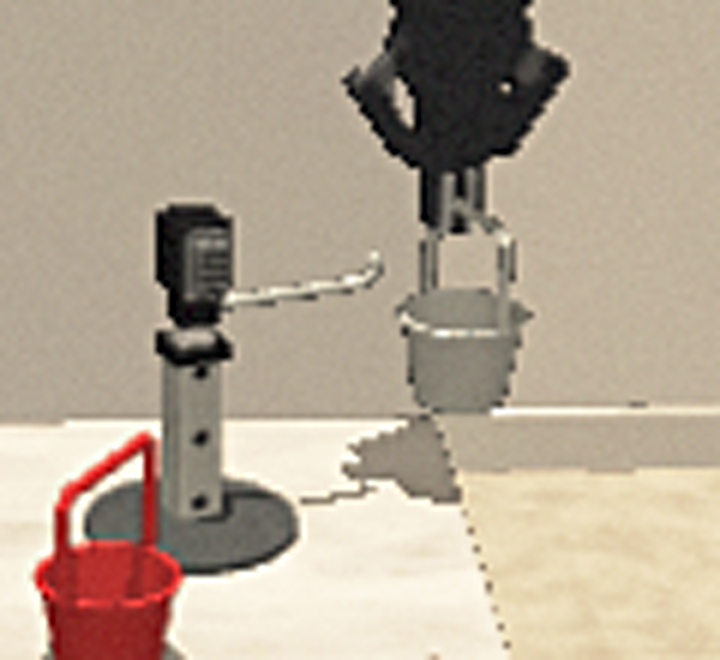

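Hook tip (375,260 in the crop) sits between bar and rim. Forward, then down onto the hook.

```bash
python3 -m jog '[[0,0.5,0,0],[0,1.5,0,0],[0,3,0,0],[0,4.5,0,0],[0,6,0,0],[0,7.5,0,0],[0,8.3,0,0],[0,8.55,0,0],[0,8.55,0.1,0],[0,8.55,0.1,0]]'
python3 -m jog '[[0,0,0.6,0],[0,0,1.2,0],[0,0,1.8,0],[0,0,2.1,0],[0,0,2.3,0],[0,0,2.3,0],[0,0,2.3,0]]'
```

```text
t: 7.43
eef_pos: [0.4698, -0.2456, 0.1434]
tool_rot: [-0.0, 0.569, 0.822, -0.0]
contact_force: [-0.4, 0.4, -1.8]
gripper_width: 0.065
grasp_force: 58.6
t: 8.02
eef_pos: [0.4704, -0.2455, 0.1206]
tool_rot: [-0.0, 0.569, 0.822, -0.0]
contact_force: [0.3, -0.0, -2.1]
gripper_width: 0.066
grasp_force: 58.6
```

```bash
python3 -m jog '[[0,0,0.1,0],[0,0,0.2,0],[0,0,0.2,0],[0,0,0.2,0]]'
python3 - <<'E'
from h import *
s=np.radians(20.7); ex=np.array([np.cos(s),np.sin(s)]); ey=np.array([-np.sin(s),np.cos(s)]); C=np.array([.536,-.197])
p=C-.078*ex-.022*ey; go(p[0],p[1],.118,20.7)
r=cam('side'); P=cloud(r).reshape(-1,3); L=(P[:,:2]-C)@np.stack([ex,ey],1)
m=(abs(L[:,0]+.078)<.012)&(L[:,1]>.015)&(L[:,1]<.05)&(P[:,2]>.11)&(P[:,2]<.2); print('bar z',P[m][:,2].max(),L[m].min(0),L[m].max(0))
save(r,'side4.png',(300,90,420,200),6)
E
```

```text
t: 8.35
eef_pos: [0.4708, -0.2456, 0.1191]
tool_rot: [0.0, 0.569, 0.823, 0.0]
contact_force: [-1.0, -0.6, 2.6]
gripper_width: 0.068
grasp_force: 59.0
t 8.35 pos [ 0.4708 -0.2456  0.1191] yaw 20.7 F [-1.  -0.6  2.6] w 0.068 gf 59.0 | rows [0.04 0.02 0.11] spin -0.0
bar z 0.143160751605241 [-0.08302796  0.02147106] [-0.0731275   0.04799334]
```

View pics/side4.png

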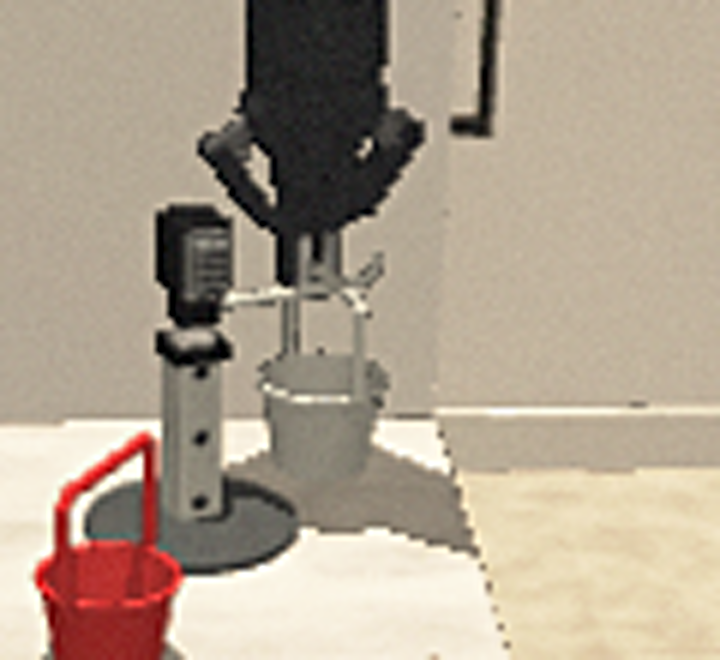

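Pail bar rests on the hook (contact felt, bar top at 143 mm as expected). Release partly, let settle, rise.

```bash
python3 -m jog '[[0,0,0,0],[0,0,0,0],[0,0,0,0],[0,0,0,0],[0,0,0,0],[0,0,0,0],[0,0,0,0]]' 0.3
python3 -m jog '[[0,0,-0.3,0],[0,0,-1,0],[0,0,-2,0],[0,0,-3.5,0],[0,0,-5.5,0],[0,0,-8,0],[0,0,-10.5,0],[0,0,-12,0],[0,0,-12.5,0],[0,0,-12.5,0]]'
python3 - <<'E'
from h import *
s=np.radians(20.7); ex=np.array([np.cos(s),np.sin(s)]); ey=np.array([-np.sin(s),np.cos(s)]); C=np.array([.536,-.197])
p=C+.0015*ey; go(p[0],p[1],.243,-69.3)
r=cam('side'); P=cloud(r).reshape(-1,3); L=(P[:,:2]-C)@np.stack([ex,ey],1)
m=(L[:,0]<-.06)&(L[:,0]>-.1)&(abs(L[:,1])<.05)&(P[:,2]>.12)&(P[:,2]<.2); print('bar z',P[m][:,2].max(),L[m].min(0),L[m].max(0))
save(r,'side5.png',(280,60,420,200),4)
E
```

```text
t: 8.98
eef_pos: [0.4705, -0.2453, 0.1186]
tool_rot: [-0.0, 0.569, 0.823, -0.0]
contact_force: [0.4, -0.1, 0.4]
gripper_width: 0.35
grasp_force: 0.0
t: 9.82
eef_pos: [0.4713, -0.2457, 0.2455]
tool_rot: [0.002, 0.569, 0.823, 0.001]
contact_force: [0.3, -0.2, -0.0]
gripper_width: 0.352
grasp_force: 0.0
t 9.82 pos [ 0.4713 -0.2457  0.2455] yaw 20.7 F [ 0.3 -0.2 -0. ] w 0.352 gf 0.0 | rows [2.42 7.78 0.27] spin 1.571
bar z 0.1437969382234181 [-0.09962489 -0.04724797] [-0.06221425  0.04880238]
```

View pics/side5.png

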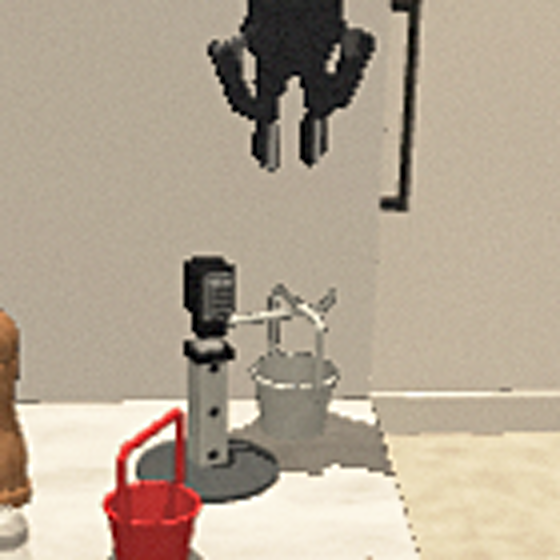

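The pail hangs alone on the hook (crop 293,400). Go over the head, turning 90°.

```bash
python3 -m jog '[[0.1,0.2,0,0.06],[0.3,0.8,0,0.16],[0.5,1.5,0,0.28],[0.7,2.2,0,0.4],[0.9,3,0,0.52],[1.1,3.7,0,0.64],[1.3,4.4,0,0.76],[1.5,5,0,0.88],[1.7,5.6,0,1.0],[1.9,6.2,0,1.12],[2.1,6.8,0,1.24],[2.3,7.3,0,1.36],[2.4,7.6,0.2,1.46],[2.42,7.75,0.27,1.54],[2.42,7.78,0.27,1.571],[2.42,7.78,0.27,1.571],[2.42,7.78,0.27,1.571]]' -1
python3 - <<'E'
from h import *
s=np.radians(20.7); ex=np.array([np.cos(s),np.sin(s)]); ey=np.array([-np.sin(s),np.cos(s)]); C=np.array([.536,-.197])
r=cam('wrist'); P=cloud(r).reshape(-1,3); L=(P[:,:2]-C)@np.stack([ex,ey],1)
m=(np.abs(L).max(1)<.04)&(P[:,2]>.178)&(P[:,2]<.19); print('head top',m.sum(),L[m].min(0),L[m].max(0),P[m][:,2].mean())
m=(L[:,0]<-.06)&(L[:,0]>-.1)&(abs(L[:,1])<.05)&(P[:,2]>.12)&(P[:,2]<.2); print('bar',P[m].max(0)[2] if m.sum() else 0,L[m].min(0),L[m].max(0))
p=C+.0015*ey; go(p[0],p[1],.143,-69.3); save(r,'wrist3.png')
E
```

```text
t: 11.28
eef_pos: [0.5341, -0.195, 0.2399]
tool_rot: [-0.0, 0.984, 0.18, -0.001]
contact_force: [-0.1, -0.6, 1.2]
gripper_width: 1.001
grasp_force: 0.0
head top 2542 [-0.01741071 -0.02006347] [0.01598581 0.01730365] 0.1815859147405518
bar 0.14292892853585173 [-0.09996368 -0.04703614] [-0.06001966  0.04635805]
t 11.33 pos [ 0.5342 -0.1952  0.2402] yaw -69.3 F [-0.5 -0.3 -0.5] w 1.003 gf 0.0 | rows [0.12 0.09 9.72] spin 0.0
```

View pics/wrist3.png

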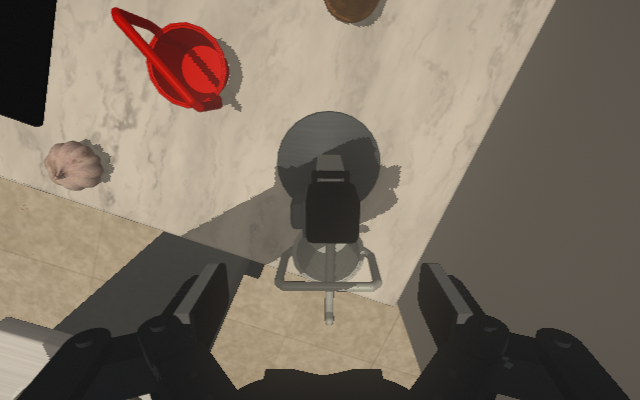

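```bash
python3 -m jog '[[0.1,0.1,1,0],[0.1,0.1,3,0],[0.1,0.1,5,0],[0.1,0.1,7,0],[0.1,0.1,8.7,0],[0.1,0.1,9.7,0],[0.1,0.1,10,0],[0.1,0.1,10,0],[0.1,0.1,10,0]]'
python3 -m jog '[[0,0,0,0],[0,0,0,0],[0,0,0,0],[0,0,0,0],[0,0,0,0],[0,0,0,0],[0,0,0,0],[0,0,0,0],[0,0,0,0],[0,0,0,0]]' 1 60
python3 -c "
from h import *
go(.5355,-.1956,.218,-69.3)"
```

```text
t: 12.08
eef_pos: [0.5363, -0.1962, 0.1415]
tool_rot: [0.0, 0.984, 0.179, 0.0]
contact_force: [0.2, -0.1, 0.5]
gripper_width: 0.998
grasp_force: 0.0
t: 12.92
eef_pos: [0.538, -0.2, 0.143]
tool_rot: [0.004, 0.984, 0.178, 0.002]
contact_force: [6.9, -14.2, -0.8]
gripper_width: 0.417
grasp_force: 65.2
t 12.92 pos [ 0.538 -0.2    0.143] yaw -69.5 F [  6.9 -14.2  -0.8] w 0.417 gf 65.2 | rows [-0.06 -0.44 -7.51] spin -0.003
```

Paddle is pressed (width well under 46 mm). Relieve the 15 N side load by moving ~3.5 mm in tool y, then lift.

```bash
python3 -m jog '[[0.05,0.15,0,0],[0.05,0.3,0,0],[0.05,0.35,0,0],[0.05,0.35,0,0]]'
python3 -m jog '[[0.05,0,-0.2,0],[0.05,0,-0.5,0],[0.05,0,-0.8,0],[0.05,0,-1.1,0],[0.05,0,-1.4,0],[0.05,0,-1.6,0],[0.05,0,-1.7,0],[0.05,0,-1.7,0],[0.05,0,-1.7,0]]'
python3 - <<'E'
from h import *
go(.5355,-.1956,.218,-69.3)
s=np.radians(20.7); ex=np.array([np.cos(s),np.sin(s)]); ey=np.array([-np.sin(s),np.cos(s)]); C=np.array([.536,-.197])
r=cam('side'); P=cloud(r).reshape(-1,3); L=(P[:,:2]-C)@np.stack([ex,ey],1)
m=(L[:,0]<-.06)&(L[:,0]>-.1)&(abs(L[:,1])<.05)&(P[:,2]>.11)&(P[:,2]<.2); print('bar z',P[m][:,2].max(),L[m].min(0),L[m].max(0))
E
```

```text
t: 13.25
eef_pos: [0.5381, -0.2, 0.1429]
tool_rot: [-0.0, 0.984, 0.178, 0.001]
contact_force: [-1.8, 0.2, 12.0]
gripper_width: 0.42
grasp_force: 67.9
t: 14.0
eef_pos: [0.538, -0.2, 0.1582]
tool_rot: [0.001, 0.984, 0.178, 0.0]
contact_force: [1.2, -6.2, -3.0]
gripper_width: 0.415
grasp_force: 65.4
t 14.0 pos [ 0.538  -0.2     0.1582] yaw -69.4 F [ 1.2 -6.2 -3. ] w 0.415 gf 65.4 | rows [-0.08 -0.49 -5.98] spin -0.003
bar z 0.15948078862018722 [-0.0995973  -0.04778506] [-0.06226544  0.04988319]
```

```bash
python3 -m jog '[[0,0.05,-0.3,0],[0,0.1,-0.7,0],[0,0.1,-1.2,0],[0,0.1,-1.7,0],[0,0.1,-2.2,0],[0,0.1,-2.7,0],[0,0.1,-3.2,0],[0,0.1,-3.7,0],[0,0.1,-4.2,0],[0,0.1,-4.7,0],[0,0.1,-5.1,0],[0,0.1,-5.4,0],[0,0.1,-5.4,0],[0,0.1,-5.4,0]]'
python3 -m jog '[[0,0,-0.2,0],[0,0,-0.4,0],[0,0,-0.6,0],[0,0,-0.8,0],[0,0,-0.9,0],[0,0,-0.9,0],[0,0,-0.9,0]]'
```

```text
t: 15.22
eef_pos: [0.538, -0.2, 0.2123]
tool_rot: [-0.0, 0.984, 0.179, -0.0]
contact_force: [-1.5, -5.1, -1.8]
gripper_width: 0.413
grasp_force: 66.4
t: 15.8
eef_pos: [0.5378, -0.2, 0.2191]
tool_rot: [0.001, 0.984, 0.179, -0.001]
contact_force: [4.9, -10.8, -21.8]
gripper_width: 0.415
grasp_force: 64.4
```

End stop reached (+76 mm, ~20 N). Ease slightly and verify.

```bash
python3 -m jog '[[0,0.05,0.1,0],[0,0.05,0.1,0],[0,0.05,0.1,0],[0,0.05,0.1,0],[0,0.05,0.1,0],[0,0.05,0.1,0],[0,0.05,0.1,0],[0,0.05,0.1,0],[0,0.05,0.1,0],[0,0.05,0.1,0],[0,0.05,0.1,0],[0,0.05,0.1,0]]'
python3 - <<'E'
from h import *
s=np.radians(20.7); ex=np.array([np.cos(s),np.sin(s)]); ey=np.array([-np.sin(s),np.cos(s)]); C=np.array([.536,-.197])
r=cam('side'); P=cloud(r).reshape(-1,3); L=(P[:,:2]-C)@np.stack([ex,ey],1)
m=(L[:,0]<-.06)&(L[:,0]>-.1)&(abs(L[:,1])<.05)&(P[:,2]>.19)&(P[:,2]<.25); print('bar z',P[m][:,2].max(),L[m].min(0),L[m].max(0))
save(r,'side6.png',(280,60,420,200),4)
E
```

```text
t: 16.8
eef_pos: [0.5379, -0.2, 0.2191]
tool_rot: [-0.0, 0.984, 0.179, -0.001]
contact_force: [0.2, -6.7, -11.5]
gripper_width: 0.415
grasp_force: 66.1
bar z 0.21918147705059765 [-0.0993163  -0.04290615] [-0.06092396  0.04917106]
```

View pics/side6.png

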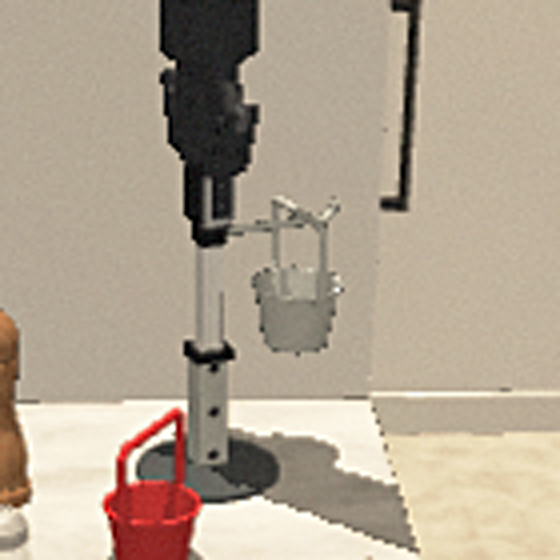

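The mast is fully up: the bar top went from 143 to 219 mm, a rise of 76 mm. The pail hangs freely at (295,310), and the paddle is pinched.

```bash
python3 -c "
from station import bot
print(bot.hand_in())"
```

```text
the job is handed in; nothing more can be done
None
```

The pail hangs freely on the hook, the mast is held at its topmost stop (76 mm up) with the paddle squeezed in, and the job was handed in at about 17 s with nothing else touched.

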